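Turn the row of sawn pieces round onto the sanding rack

TASK

The four sawn pieces are to be sanded in the opposite order to that in which they were sawn. Move all four from the full rack to the empty rack in the reverse order, so that the piece now at the left end, seen from the robot, ends at the right end and so on, one piece on each saddle. Lay each the same side up, squarely across the middle of its saddle as it lies now, and let go of it.

Things in the scene. Friction and masses are not known exactly. Their poses are not given: they have to be found in the camera images.
- flat_offcut: Flat sawn offcut, the longest piece: 55 wide, 160 long, 22 mm high. Loose, under 0.2 kg. Origin: centre of its underside; y along its length, z up. It lies across a saddle of the full rack, along that rack's x, underside 43 mm over the bench.
- thick_offcut: Short thick sawn offcut: 45 wide, 100 long, 35 mm high. Loose, under 0.2 kg. Origin: centre of its underside; y along its length, z up. It lies across a saddle of the full rack, along that rack's x, underside 43 mm over the bench.
- wedge: Hardwood wedge, 30 wide, 90 long, tapering along its length from 22 mm high to a thin edge, about 12 mm high in the middle; its long sides are upright and parallel. Loose, under 0.2 kg. Origin: centre of its underside; y along its length, z up. It lies across a saddle of the full rack, along that rack's x, underside 43 mm over the bench.
- moulding: Dark stepped picture-frame moulding: 36 wide, 130 long, 24 mm high; its lowest, full-width step is 12 mm high. Loose, under 0.2 kg. Origin: centre of its underside; y along its length, z up. It lies across a saddle of the full rack, along that rack's x, underside 43 mm over the bench.
- sawing_rack: The rack full at the start, left or right of the saw's front handle: plywood board 110 x 330 x 15 mm, fixed. Origin: centre of its underside, on the bench; y along the board (to the robot's left), x across it, z up; turned up to 0.25 rad. Four saddles (listed apart) at y = -127.5, -42.5, 42.5, 127.5 mm, x = 0.
- sanding_rack: The rack empty at the start, on the other side: plywood board 110 x 330 x 15 mm, fixed. Origin: centre of its underside, on the bench; y along the board (to the robot's left), x across it, z up; turned up to 0.25 rad. Four like saddles at y = -127.5, -42.5, 42.5, 127.5 mm, x = 0, cork tops 43 mm over the bench. The saw's head overhangs the way between: cross at x = 0.36 m.
- flat_offcut_saddle: Wooden saddle fixed on the full rack, under the flat offcut at the start; it stays there. Two cork-topped bearers 20 x 60 mm, 28 mm high, 46 mm clear between them for the fingers. Origin: centre of its underside, 15 mm over the bench; x across the board, y along it.
- thick_offcut_saddle: Wooden saddle fixed on the full rack, under the thick offcut at the start; it stays there. Two cork-topped bearers 20 x 60 mm, 28 mm high, 46 mm clear between them for the fingers. Origin: centre of its underside, 15 mm over the bench; x across the board, y along it.
- wedge_saddle: Wooden saddle fixed on the full rack, under the wedge at the start; it stays there. Two cork-topped bearers 20 x 60 mm, 28 mm high, 46 mm clear between them for the fingers. Origin: centre of its underside, 15 mm over the bench; x across the board, y along it.
- moulding_saddle: Wooden saddle fixed on the full rack, under the moulding at the start; it stays there. Two cork-topped bearers 20 x 60 mm, 28 mm high, 46 mm clear between them for the fingers. Origin: centre of its underside, 15 mm over the bench; x across the board, y along it.

How it is judged:
At the end, for the whole second after the job is handed in: Each piece from the full rack's saddle at y lies on the other rack's saddle at -y: centre within 12 mm along and 15 mm across the rack, underside on the cork within 6 mm, length within 0.2 rad of the rack's x either way round, same side up within 0.12 rad, at rest and released (((y of flat_offcut_saddle in the frame of sawing_rack between -0.1475 and -0.1075 m and y of flat_offcut in the frame of sanding_rack between 0.1155 and 0.1395 m) or (y of flat_offcut_saddle in the frame of sawing_rack between -0.0625 and -0.0225 m and y of flat_offcut in the frame of sanding_rack between 0.0305 and 0.0545 m) or (y of flat_offcut_saddle in the frame of sawing_rack between 0.0225 and 0.0625 m and y of flat_offcut in the frame of sanding_rack between -0.0545 and -0.0305 m) or (y of flat_offcut_saddle in the frame of sawing_rack between 0.1075 and 0.1475 m and y of flat_offcut in the frame of sanding_rack between -0.1395 and -0.1155 m)) and x of flat_offcut in the frame of sanding_rack between -0.015 and 0.015 m and z of flat_offcut in the frame of sanding_rack between 0.037 and 0.049 m and angle between the y axis of each of flat_offcut, thick_offcut, wedge, moulding and the x axis of sanding_rack, either way round below 0.2 rad and angle between each of flat_offcut, thick_offcut, wedge, moulding's own z axis and vertical below 0.12 rad and linear speed of each of flat_offcut, thick_offcut, wedge, moulding below 0.02 m/s and angular speed of each of flat_offcut, thick_offcut, wedge, moulding below 0.2 rad/s and contact force between each of flat_offcut, thick_offcut, wedge, moulding and the fingers below 0.1 N and ((y of thick_offcut_saddle in the frame of sawing_rack between -0.1475 and -0.1075 m and y of thick_offcut in the frame of sanding_rack between 0.1155 and 0.1395 m) or (y of thick_offcut_saddle in the frame of sawing_rack between -0.0625 and -0.0225 m and y of thick_offcut in the frame of sanding_rack between 0.0305 and 0.0545 m) or (y of thick_offcut_saddle in the frame of sawing_rack between 0.0225 and 0.0625 m and y of thick_offcut in the frame of sanding_rack between -0.0545 and -0.0305 m) or (y of thick_offcut_saddle in the frame of sawing_rack between 0.1075 and 0.1475 m and y of thick_offcut in the frame of sanding_rack between -0.1395 and -0.1155 m)) and x of thick_offcut in the frame of sanding_rack between -0.015 and 0.015 m and z of thick_offcut in the frame of sanding_rack between 0.037 and 0.049 m and ((y of wedge_saddle in the frame of sawing_rack between -0.1475 and -0.1075 m and y of wedge in the frame of sanding_rack between 0.1155 and 0.1395 m) or (y of wedge_saddle in the frame of sawing_rack between -0.0625 and -0.0225 m and y of wedge in the frame of sanding_rack between 0.0305 and 0.0545 m) or (y of wedge_saddle in the frame of sawing_rack between 0.0225 and 0.0625 m and y of wedge in the frame of sanding_rack between -0.0545 and -0.0305 m) or (y of wedge_saddle in the frame of sawing_rack between 0.1075 and 0.1475 m and y of wedge in the frame of sanding_rack between -0.1395 and -0.1155 m)) and x of wedge in the frame of sanding_rack between -0.015 and 0.015 m and z of wedge in the frame of sanding_rack between 0.037 and 0.049 m and ((y of moulding_saddle in the frame of sawing_rack between -0.1475 and -0.1075 m and y of moulding in the frame of sanding_rack between 0.1155 and 0.1395 m) or (y of moulding_saddle in the frame of sawing_rack between -0.0625 and -0.0225 m and y of moulding in the frame of sanding_rack between 0.0305 and 0.0545 m) or (y of moulding_saddle in the frame of sawing_rack between 0.0225 and 0.0625 m and y of moulding in the frame of sanding_rack between -0.0545 and -0.0305 m) or (y of moulding_saddle in the frame of sawing_rack between 0.1075 and 0.1475 m and y of moulding in the frame of sanding_rack between -0.1395 and -0.1155 m)) and x of moulding in the frame of sanding_rack between -0.015 and 0.015 m and z of moulding in the frame of sanding_rack between 0.037 and 0.049 m); the robot touches nothing.
It also fails if it takes over 147 s, if anything falls off the work surface, if the arm or the gripper's body presses on something with over 40 N, if the wrist force passes 120 N, or if a joint passes its speed limit or range.

ROBOT

A 6-joint arm with a two-finger parallel gripper is mounted at the origin on a cart in front of the work surface, level with it; the furniture and walls round the work are solid. World frame = base frame: x ahead of the robot, y to its left, z up, the work surface at z = 0. Lengths are in m, angles in rad, forces in N, time in s.
With the tool pointing down it reaches from about 0.325 to 0.9 m from the base axis. Payload 6.1 kg.
Tool frame: the origin (TCP) lies midway between the tips of the shut fingers; the grasp point (between the pads) lies 19 mm behind it; z points along the fingers, y is the line along which they close (so a half turn about z gives the same grasp; the last joint's range is limited). The gripper opens to 85 mm and grips with 20 to 120 N. Pads are 22 mm wide; open, the fingers measure 114 mm over their backs; the gripper's body (76 mm by 85 mm) begins 54 mm behind the grasp point. The pads swing forward as they close: fully open they stand 13 mm farther back than shut.
Start: joints at [-1.414, 0.22, 1.526, -0, 1.395, -0.126], TCP at [0.174, -0.6, 0.231] pointing down, gripper open.
Joint ranges: [-2.98, 2.98], [-0.91, 2.08], [0.09, 2.57], [-1.24, 4.39], [0.2, 2.65], [-2.68, 2.68]. Speed limits (rad/s): [2.57, 2.57, 3.01, 3.14, 3.14, 3.14].

INTERFACE

Orientations are given as a rotation vector (axis times angle).
In Python, from station import arm, optics gives the robot as it stands.
- The arm moves only by the tool send_rows, never from a script. Its argument "steps" is a list that holds one entry, the list of rows, each a list of 4 numbers: the shift along the tool's x, y, z in m, then the turn about the tool's z in degrees. A call has 1 to 20 rows; each row shifts and turns the commanded pose from where the row before left it, along the tool's axes as they then stand; what a row does not reach is not made up. A row lasts 1/12 s, in which the tool goes at most 41.7 mm and 7.16 degrees, less where a joint would pass 70% of its speed; a pose out of reach is approached as far as the arm can. A call is refused whole if a number of a shift passes 0.0417 or a number of a turn 7.16, either way. A call with a gripper value outside its range is refused whole. "grip" is the finger opening in m, from 0 to 0.0854, set as the call begins (left out, the last holds). The fingers move at their own pace and stop on an object; "force" is the grip in N (left out, the last holds). Time passes only in rows, so rows that do not move let the fingers close. It gives the time, the measured TCP pose, the force, the opening and the grip force at its end, in the units of the state.
- arm.sense(): the state, without advancing time (a new reading comes with each control period).
- optics.read_camera(name): name is "scene" or "top"; returns the picture (400x640x3 uint8, red, green, blue); there is no depth.
- optics.camera_model(name): a dict with "vfov" (degrees; the focal length in pixels is half the picture's height over the tangent of half this angle, whatever the lens; pixels are square), "cx", "cy" (the principal point, pixels), "origin" and "orientation" of the camera in the world. Camera axes: x right, y down, z forward; pixel columns grow to the right and rows downward; lengths in m; the calibration is good to about 2 mm. A picture is of the moment at which its call begins. camera_model takes no time and is no camera call.
- arm.finish_job(): hands the job in; it is judged then, once.
The state is a dict: "t": time; "joints": joint angles; "qvel": joint speeds; "tau": joint torques, N m; "tcp_pos": TCP position; "tcp_rot": TCP orientation; "force": force on the tool from outside, world axes, zero at the start; "moment": the same for the moment, N m; "finger_gap": finger opening in m; "grasp_force": force on a finger pad.
Only numpy, scipy, OpenCV 4.12 (cv2) and the standard library are available. Lean on these libraries where they do the work, as an engineer would, in place of code of your own. Each camera call takes 0.05 s, during which the arm holds its last target. There are 200 camera calls.

## Working session

There is one attempt and no reset: what is moved stays moved. The work goes in short steps, Python scripts to look and compute and a tool call to move; the robot and the scene stay as the last step left them, time stands still between calls to the robot, and variables do not carry over. Pictures are saved under pics/ and viewed, at most 14 in all, crops included, and the job is handed in when it is done.

Besides the shell and the picture viewer there is one more tool, called after ">>>" as a command line: name --argument value ..., lists and objects as JSON in quotes. send_rows: Moves the arm, as the interface text tells. Its arguments: {"type":"object","properties":{"steps":{"type":"array"},"grip":{"type":"number"},"force":{"type":"number"}},"required":["steps"]}

```bash
mkdir -p pics; ls
python3 - <<'E'
from station import arm, optics
import cv2
for n in("scene","top"):
    cv2.imwrite(f"pics/{n}0.png",cv2.cvtColor(optics.read_camera(n),cv2.COLOR_RGB2BGR)); print(n,optics.camera_model(n))
print(arm.sense())
E
```

```text
pics
scene {'vfov': 43.0872196556214, 'cx': 316.5318455325355, 'cy': 200.78607613659628, 'origin': array([0.08870798, 0.72696958, 1.11111298]), 'orientation': array([-0.73937083,  2.70398758, -0.94185748])}
top {'vfov': 57.25956000914582, 'cx': 323.127269786215, 'cy': 204.47995245569433, 'origin': array([0.35424496, 0.00312426, 1.03443175]), 'orientation': array([-2.11157703,  2.13495677, -0.17282393])}
{'t': 0.1, 'joints': array([-1.41410756e+00,  2.21191235e-01,  1.52750673e+00,  1.16886367e-05,
        1.39472255e+00, -1.26083626e-01]), 'qvel': array([ 0.00047233, -0.00102895, -0.00329121,  0.00132064,  0.00110641,
        0.00032045]), 'tau': array([ 6.19026632e-04, -4.98246396e+01, -3.90547585e+01, -2.34659974e-04,
        5.70971970e-03,  2.42417926e-06]), 'tcp_pos': array([ 0.17430886, -0.5996193 ,  0.23027611]), 'tcp_rot': array([-3.10843550e+00, -4.42438699e-01,  2.58482461e-05]), 'force': array([ 0.14271271, -0.22076935,  0.17445122]), 'moment': array([-0.00088767,  0.0233846 , -0.00352106]), 'grasp_force': 0.0, 'finger_gap': 0.0853586418584458}
```

View pics/top0.png

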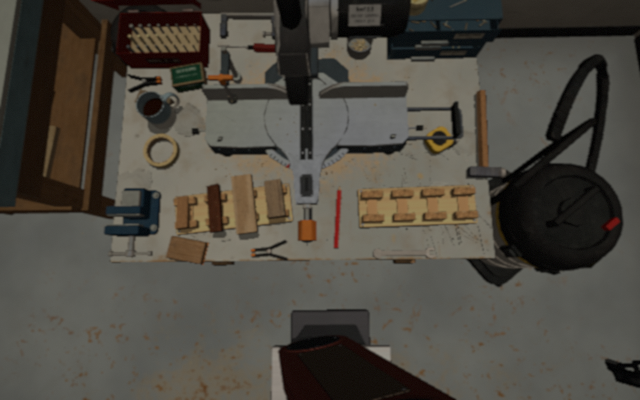

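View pics/scene0.png

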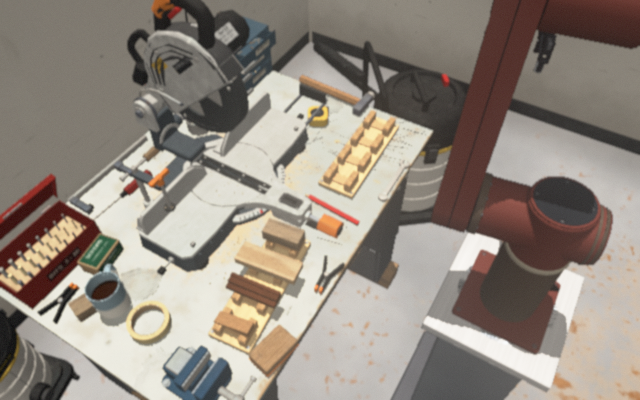

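The top view has +x up and +y left. The full rack is on the left at about px 175–290, 185–232, holding wedge, moulding, flat and thick from left to right. The empty rack is at about px 358–480, 186–228, and the saw handle hangs between them near (307, 230). I'll enlarge both racks next.

```bash
cat > h.py <<'E'
import numpy as np, cv2
from scipy.spatial.transform import Rotation as R
from station import arm, optics
def grab(n): return cv2.cvtColor(optics.read_camera(n),cv2.COLOR_RGB2BGR)
def ray(n,px,z):
    m=optics.camera_model(n); f=200/np.tan(np.radians(m['vfov'])/2)
    px=np.atleast_2d(np.asarray(px,float))
    d=np.c_[(px[:,0]-m['cx'])/f,(px[:,1]-m['cy'])/f,np.ones(len(px))]@R.from_rotvec(m['orientation']).as_matrix().T
    o=np.array(m['origin']); return o+d*((z-o[2])/d[:,2])[:,None]
def proj(n,P):
    m=optics.camera_model(n); f=200/np.tan(np.radians(m['vfov'])/2)
    c=(np.atleast_2d(P)-m['origin'])@R.from_rotvec(m['orientation']).as_matrix()
    return c[:,:2]/c[:,2:]*f+[m['cx'],m['cy']]
E
python3 - <<'E'
import cv2,numpy as np
t=cv2.imread("pics/top0.png")
a=t[175:245,165:300];b=t[175:245,350:485]
f=lambda i:cv2.resize(i,None,fx=5.9,fy=4.2*1.0 if 0 else 4.2*1.4-1.68,interpolation=cv2.INTER_CUBIC)
g=lambda i:cv2.convertScaleAbs(cv2.resize(i,None,fx=4.2*1.38,fy=4.2*1.38 if 0 else 4.2,interpolation=cv2.INTER_CUBIC),alpha=1.6)
k=lambda i:cv2.convertScaleAbs(cv2.resize(i,None,fx=4.2,fy=4.2,interpolation=cv2.INTER_CUBIC),alpha=1.6)
cv2.imwrite("pics/c0.png",np.vstack([k(a),k(b)]))
for p in [(180,230),(285,185),(363,222),(470,220),(184,212),(244,205),(420,180)]:
    print(p,cv2.cvtColor(t[p[1]:p[1]+1,p[0]:p[0]+1],cv2.COLOR_BGR2HSV)[0,0])
E
```

```text
(180, 230) [18 93 71]
(285, 185) [ 17  83 117]
(363, 222) [16 94 60]
(470, 220) [ 21 107 138]
(184, 212) [ 14 145 107]
(244, 205) [ 16 121 114]
(420, 180) [ 23  35 117]
```

View pics/c0.png

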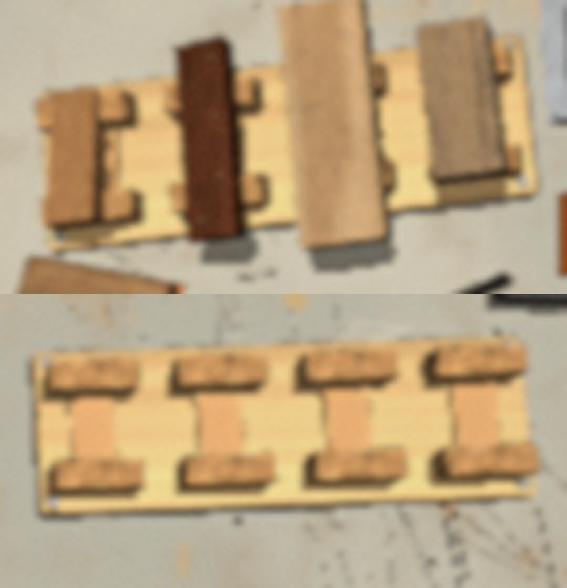

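The crop shows all four board corners on both racks, plus each piece's top face. I'll measure them by casting rays, using hand-read corners and then contours as a check.

Run:
```python
from h import *
A=lambda q:np.array(q)/4.2+[165,175]; B=lambda q:(np.array(q)-[0,294])/4.2+[350,175]
def rep(n,P):
    P=P[:,:2]; r=cv2.minAreaRect(P.astype(np.float32)*1000); 
    e=np.linalg.norm(np.roll(P,-1,0)-P,axis=1)*1000
    l=(P[0]+P[3]-P[1]-P[2]); print(n,"c",P.mean(0).round(4),"edges",e.round(0),"y-axis yaw",round(np.arctan2(-l[0],l[1]),3))
# order TL TR BR BL
rep("sand",ray("top",B([(37,353),(522,338),(533,495),(42,515)]),.015))
rep("saw",ray("top",A([(38,90),(522,37),(537,190),(48,250)]),.015))
# cork bearers of the empty rack: orange brown; piece faces
t=cv2.imread("pics/top0.png"); 
big=cv2.resize(t,None,fx=4,fy=4,interpolation=cv2.INTER_CUBIC); hsv=cv2.cvtColor(big,cv2.COLOR_BGR2HSV)
b=hsv[4*180:4*235,4*352:4*485]
m=((b[...,0]>8)&(b[...,0]<16)&(b[...,1]>110)&(b[...,2]>75)).astype(np.uint8)
n,l,s,c=cv2.connectedComponentsWithStats(cv2.morphologyEx(m,cv2.MORPH_OPEN,np.ones((5,5))))
for i in range(1,n):
    if s[i,4]>300:
        p=(c[i]+.5)/4-.5+[352,180]; print("blob",p.round(1),s[i],ray("top",p,.043)[0,:2].round(4))
# piece top faces TL TR BR BL
for nm,q,z in [("wedge",[(55,90),(100,88),(97,222),(43,222)],.055),("mould",[(178,45),(227,38),(242,235),(190,237)],.065),
  ("flat",[(279,3),(360,0),(388,238),(303,246)],.065),("thick",[(419,26),(485,18),(506,176),(432,180)],.078)]:
    rep(nm,ray("top",A(q),z))
```

```text
sand c [ 0.5277 -0.2492] edges [327. 107. 326. 110.] y-axis yaw 0.024
saw c [0.5268 0.2707] edges [331. 106. 328. 110.] y-axis yaw 0.105
blob [465.5 190.4] [ 413   31   79   26 1365] [ 0.5651 -0.3764]
blob [440.7 191.5] [344  36  22  24 332] [ 0.5627 -0.3085]
blob [430.8 191.3] [288  39  59  20 815] [ 0.5637 -0.2812]
blob [402.5 192.3] [ 163   42   79   22 1109] [ 0.5618 -0.2035]
blob [375.8 193.3] [ 78  45  40  26 573] [ 0.56 -0.13]
blob [365.9 194.3] [ 38  48  39  21 516] [ 0.5576 -0.1027]
blob [432.5 203.1] [306  79  32  33 581] [ 0.5307 -0.284 ]
blob [464.6 203.9] [441  80  21  38 408] [ 0.5273 -0.3711]
blob [371.5 206.3] [ 67  93  26  30 424] [ 0.5238 -0.1169]
blob [403.3 208. ] [197 104  20  23 322] [ 0.5181 -0.2037]
blob [467.1 214.1] [ 420  126   81   28 1373] [ 0.4991 -0.3759]
blob [435.6 215. ] [ 298  128   76   25 1211] [ 0.4978 -0.2903]
blob [372.9 216.8] [  46  132   76   34 1496] [ 0.4947 -0.1198]
blob [406.2 216. ] [187 132  62  26 944] [ 0.4958 -0.2104]
wedge c [0.5126 0.3982] edges [29. 88. 35. 87.] y-axis yaw 0.009
mould c [0.5212 0.3074] edges [ 32. 129.  33. 126.] y-axis yaw 0.079
flat c [0.5317 0.2285] edges [ 53. 157.  54. 160.] y-axis yaw 0.054
thick c [0.5417 0.1443] edges [ 43. 103.  47. 100.] y-axis yaw 0.075
```

Run:
```python
import cv2,numpy as np
t=cv2.imread("pics/top0.png");s=cv2.imread("pics/scene0.png")
k=lambda i:cv2.convertScaleAbs(cv2.resize(i,None,fx=5,fy=5,interpolation=cv2.INTER_CUBIC),alpha=1.5)
a=t[180:260,100:168];b=s[335:400,155:235];c=t[180:245,290:325];d=s[180:245,270:350]
cv=np.zeros((725,800,3),np.uint8)
cv=np.zeros((600,800,3),np.uint8)
k=lambda i:cv2.convertScaleAbs(cv2.resize(i,None,fx=4,fy=4,interpolation=cv2.INTER_CUBIC),alpha=1.5)
for im,(x,y) in [(a,(0,0)),(b,(400,0)),(c,(0,330)),(d,(400,330))]:
    q=k(im);cv[y:y+q.shape[0],x:x+q.shape[1]]=q
cv2.imwrite("pics/c1.png",cv)
```

```text
(no output)
```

View pics/c1.png

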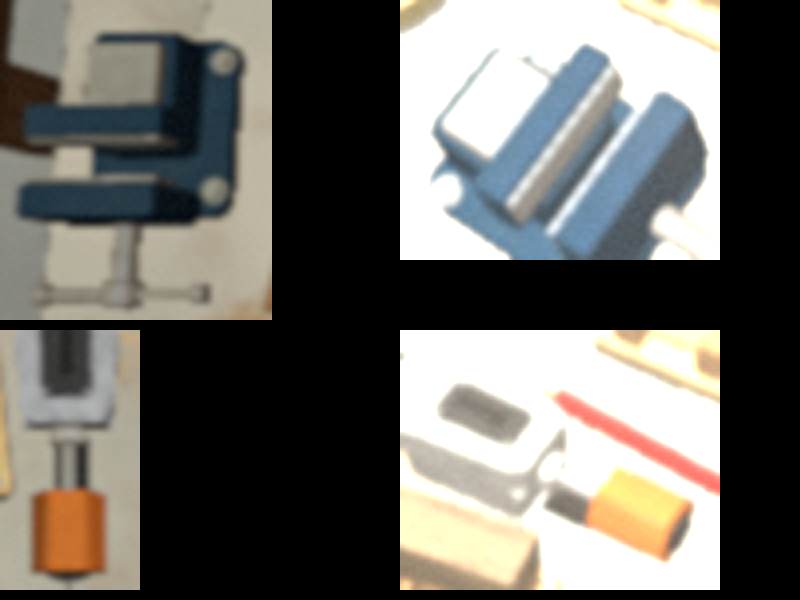

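Run:
```python
from h import *
def tri(a,b):
    r=[]
    for n,p in(("top",a),("scene",b)):
        o=np.array(optics.camera_model(n)['origin']); d=ray(n,p,0)[0]-o; r.append((o,d/np.linalg.norm(d)))
    A=sum(np.eye(3)-np.outer(d,d) for o,d in r); b=sum((np.eye(3)-np.outer(d,d))@o for o,d in r)
    x=np.linalg.solve(A,b); return x.round(3),[round(np.linalg.norm(np.cross(x-o,d)),4) for o,d in r]
print("front jaw",tri((138.8,227),(220,358.8)));print("back jaw",tri((141,207),(202.5,347)))
print("handle end",tri((307,241),(340,231))); print("base edge",ray("top",(159.5,210),.01))
for y,n in zip((127.5,42.5,-42.5,-127.5),("wedge","mould","flat","thick")):
    f=lambda c,w,y:(np.array(c)+y/1000*np.array([-np.sin(w),np.cos(w)])).round(4)
    print(n,f((.5268,.2707),.108,y),"->",f((.528,-.2485),.022,-y))
print(np.degrees(R.from_rotvec(arm.sense()['tcp_rot']).as_matrix()[:2,1]), R.from_rotvec(arm.sense()['tcp_rot']).as_matrix().round(3))
```

```text
front jaw (array([0.469, 0.494, 0.096]), [np.float64(0.0011), np.float64(0.0011)])
back jaw (array([0.519, 0.492, 0.094]), [np.float64(0.0014), np.float64(0.0014)])
handle end (array([0.429, 0.06 , 0.049]), [np.float64(0.001), np.float64(0.001)])
base edge [[0.52612526 0.48279796 0.01      ]]
wedge [0.5131 0.3975] -> [ 0.5308 -0.376 ]
mould [0.5222 0.313 ] -> [ 0.5289 -0.291 ]
flat [0.5314 0.2284] -> [ 0.5271 -0.206 ]
thick [0.5405 0.1439] -> [ 0.5252 -0.121 ]
[ 15.98648428 -55.02024985] [[ 0.96   0.279 -0.   ]
 [ 0.279 -0.96   0.002]
 [ 0.    -0.002 -1.   ]]
```

```bash
cat >> h.py <<'E'
def plan(wps, step=.03):
    """wps: (x,y,z,psi) world; prints n rows of tool shift per leg from the measured pose (turn first within the leg's yaw)"""
    s=arm.sense(); p=np.array(s['tcp_pos']); M=R.from_rotvec(s['tcp_rot']).as_matrix(); psi=np.arctan2(M[1,0],M[0,0])
    print("now",p.round(4),"psi",round(psi,4),"gap",round(s['finger_gap'],4),"F",s['force'].round(1),"t",s['t'],"q",s['joints'].round(2))
    for w in wps:
        t=-np.degrees(w[3]-psi); d=np.array(w[:3])-p
        c,sn=np.cos(psi),np.sin(psi); v=np.array([c*d[0]+sn*d[1],sn*d[0]-c*d[1],-d[2]])
        n=max(1,int(np.ceil(np.linalg.norm(v)/step)))
        print("to",w,"n",n,"row",(v/n).round(4),"then turn",t.round(2)); p=np.array(w[:3]); psi=w[3]
E
python3 - <<'E'
from h import *
plan([(.174,-.6,.23,.108),(.36,-.2,.2,.108),(.36,.25,.2,.108),(.5131,.3975,.13,.108)])
E
```

```text
now [ 0.1743 -0.5996  0.2303] psi 0.2828 gap 0.0854 F [ 0.1 -0.2  0.2] t 0.1 q [-1.41  0.22  1.53  0.    1.39 -0.13]
to (0.174, -0.6, 0.23, 0.108) n 1 row [-0.0004  0.0003  0.0003] then turn 10.01
to (0.36, -0.2, 0.2, 0.108) n 15 row [ 0.0152 -0.0252  0.002 ] then turn -0.0
to (0.36, 0.25, 0.2, 0.108) n 16 row [ 0.003 -0.028 -0.   ] then turn -0.0
to (0.5131, 0.3975, 0.13, 0.108) n 8 row [ 0.021  -0.0163  0.0088] then turn -0.0
```

>>> send_rows --steps '[[[0,0,0,5],[0,0,0,5]]]' --grip 0.05 --force 40

```text
t: 0.27
tcp_pos: [0.1743, -0.5998, 0.2306]
tcp_rot: [-3.136, -0.164, 0.0]
force: [-0.4, -0.8, 0.6]
finger_gap: 0.0639
grasp_force: 0.0
```

>>> send_rows --steps '[[[0.0152,-0.0252,0.002,0],[0.0152,-0.0252,0.002,0],[0.0152,-0.0252,0.002,0],[0.0152,-0.0252,0.002,0],[0.0152,-0.0252,0.002,0],[0.0152,-0.0252,0.002,0],[0.0152,-0.0252,0.002,0],[0.0152,-0.0252,0.002,0],[0.0152,-0.0252,0.002,0],[0.0152,-0.0252,0.002,0],[0.0152,-0.0252,0.002,0],[0.0152,-0.0252,0.002,0],[0.0152,-0.0252,0.002,0],[0.0152,-0.0252,0.002,0],[0.0152,-0.0252,0.002,0],[0,0,0,0]]]'

```text
t: 1.6
tcp_pos: [0.3611, -0.1956, 0.2004]
tcp_rot: [-3.134, -0.176, 0.0]
force: [0.4, -0.8, 0.1]
finger_gap: 0.0499
grasp_force: 0.0
```

>>> send_rows --steps '[[[0.003,-0.028,0,0],[0.003,-0.028,0,0],[0.003,-0.028,0,0],[0.003,-0.028,0,0],[0.003,-0.028,0,0],[0.003,-0.028,0,0],[0.003,-0.028,0,0],[0.003,-0.028,0,0],[0.003,-0.028,0,0],[0.003,-0.028,0,0],[0.003,-0.028,0,0],[0.003,-0.028,0,0],[0.003,-0.028,0,0],[0.003,-0.028,0,0],[0.003,-0.028,0,0],[0.003,-0.028,0,0],[0,0,0,0]]]'

```text
t: 3.02
tcp_pos: [0.3593, 0.2541, 0.2012]
tcp_rot: [-3.135, -0.175, 0.0]
force: [-0.7, -1.1, -0.0]
finger_gap: 0.0501
grasp_force: 0.0
```

>>> send_rows --steps '[[[0.021,-0.0163,0.0088,0],[0.021,-0.0163,0.0088,0],[0.021,-0.0163,0.0088,0],[0.021,-0.0163,0.0088,0],[0.021,-0.0163,0.0088,0],[0.021,-0.0163,0.0088,0],[0.021,-0.0163,0.0088,0],[0.021,-0.0163,0.0088,0],[0,0,0,0],[0,0,0,0]]]'

```text
t: 3.85
tcp_pos: [0.5124, 0.3976, 0.1287]
tcp_rot: [3.135, 0.17, -0.005]
force: [-0.9, -1.2, 0.1]
finger_gap: 0.05
grasp_force: 0.0
```

Run:
```python
from h import *
plan([(.5131,.3975,.13,.108)])
i=grab("scene"); t=grab("top")
k=lambda i:cv2.convertScaleAbs(cv2.resize(i,None,fx=4,fy=4,interpolation=cv2.INTER_CUBIC),alpha=1.5)
cv2.imwrite("pics/c2.png",np.hstack([k(t[150:250,165:265]),k(i[260:360,200:300])]))
```

```text
now [0.5124 0.3976 0.1287] psi 0.1082 gap 0.05 F [-0.9 -1.2  0.1] t 3.85 q [ 0.54  0.36  1.55 -0.    1.23  2.  ]
to (0.5131, 0.3975, 0.13, 0.108) n 1 row [ 0.0007  0.0001 -0.0013] then turn 0.01
```

View pics/c2.png

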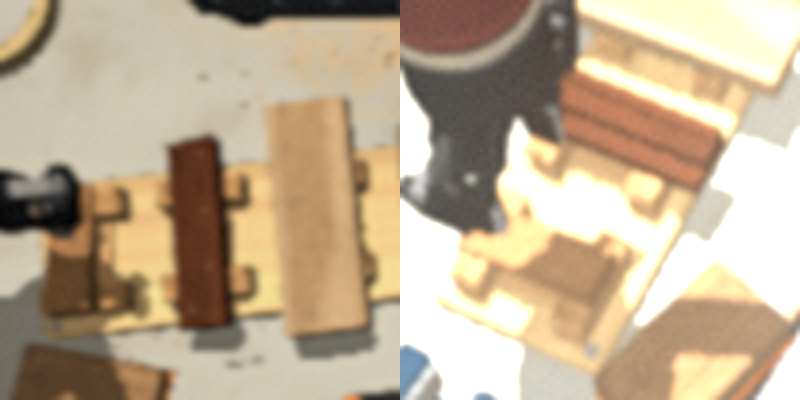

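Run:
```python
from h import *
P=np.array([.5124,.3976,.1287]);y=np.array([-.108,.994,0])
for q in (P,P+.025*y,P-.025*y,P-[0,0,.07],P+[0,0,.1]): print(proj("top",q).round(1),((proj("top",q)-[165,150])*4).round(0),((proj("scene",q)-[200,260])*4).round(0))
```

```text
[[171.3 207.4]] [[ 25. 230.]] [[118. 181.]]
[[161.5 208.6]] [[-14. 234.]] [[ 93. 220.]]
[[181.2 206.3]] [[ 65. 225.]] [[141. 142.]]
[[182.2 211.7]] [[ 69. 247.]] [[136. 238.]]
[[152.6 200. ]] [[-50. 200.]] [[89. 87.]]
```

The gripper stands over the wedge. Its right fingertip is near crop (60, 225), which agrees with the projection of the TCP. Descending.

>>> send_rows --steps '[[[0.001,0,0.015,0],[0,0,0.015,0],[0,0,0.015,0],[0,0,0.015,0],[0,0,0.015,0],[0,0,0.012,0],[0,0,0.012,0],[0,0,0,0],[0,0,0,0]]]'

```text
t: 4.7
tcp_pos: [0.5129, 0.3983, 0.031]
tcp_rot: [3.136, 0.17, -0.002]
force: [-0.8, -0.1, -0.0]
finger_gap: 0.0498
grasp_force: 0.0
```

>>> send_rows --steps '[[[0,0,0,0],[0,0,0,0],[0,0,0,0],[0,0,0,0],[0,0,0,0],[0,0,0,0],[0,0,0,0],[0,0,0,0]]]' --grip 0.015 --force 40

```text
t: 5.37
tcp_pos: [0.5143, 0.3992, 0.0332]
tcp_rot: [-3.136, -0.17, -0.003]
force: [0.1, 0.4, 5.8]
finger_gap: 0.0292
grasp_force: 40.3
```

>>> send_rows --steps '[[[0,0,-0.008,0],[0,0,-0.017,0],[0,0,-0.017,0],[0,0,-0.017,0],[0,0,-0.017,0],[0,0,-0.017,0],[0,0,-0.017,0],[0,0,-0.017,0],[0,0,-0.013,0],[0,0,0,0]]]'

```text
t: 6.2
tcp_pos: [0.5149, 0.3996, 0.1757]
tcp_rot: [-3.135, -0.17, -0.007]
force: [-0.1, 1.2, 0.7]
finger_gap: 0.0293
grasp_force: 39.6
```

Run:
```python
from h import *
plan([(.36,.25,.19,.108),(.36,-.25,.19,.022),(.5308,-.376,.13,.022)])
```

```text
now [0.5149 0.3996 0.1757] psi 0.1083 gap 0.0293 F [-0.1  1.2  0.7] t 6.2 q [ 0.54  0.32  1.51 -0.    1.3   2.  ]
to (0.36, 0.25, 0.19, 0.108) n 8 row [-0.0213  0.0165 -0.0018] then turn 0.02
to (0.36, -0.25, 0.19, 0.022) n 17 row [-0.0032  0.0292 -0.    ] then turn 4.93
to (0.5308, -0.376, 0.13, 0.022) n 8 row [0.021  0.0162 0.0075] then turn -0.0
```

>>> send_rows --steps '[[[-0.0213,0.0165,-0.0018,0],[-0.0213,0.0165,-0.0018,0],[-0.0213,0.0165,-0.0018,0],[-0.0213,0.0165,-0.0018,0],[-0.0213,0.0165,-0.0018,0],[-0.0213,0.0165,-0.0018,0],[-0.0213,0.0165,-0.0018,0],[-0.0213,0.0165,-0.0018,0],[0,0,0,0]]]'

```text
t: 6.95
tcp_pos: [0.3546, 0.2465, 0.1847]
tcp_rot: [3.135, 0.169, -0.006]
force: [-0.0, 0.7, -0.4]
finger_gap: 0.0294
grasp_force: 39.7
```

>>> send_rows --steps '[[[-0.0032,0.0292,0,0],[-0.0032,0.0292,0,0],[-0.0032,0.0292,0,0],[-0.0032,0.0292,0,0],[-0.0032,0.0292,0,0],[-0.0032,0.0292,0,0],[-0.0032,0.0292,0,0],[-0.0032,0.0292,0,0],[-0.0032,0.0292,0,0],[-0.0032,0.0292,0,0],[-0.0032,0.0292,0,0],[-0.0032,0.0292,0,0],[-0.0032,0.0292,0,0],[-0.0032,0.0292,0,0],[-0.0032,0.0292,0,0],[-0.0032,0.0292,0,0],[-0.0032,0.0292,0,0],[0,0,0,2.465],[0,0,0,2.465],[0,0,0,0]]]'

```text
t: 8.62
tcp_pos: [0.3576, -0.2507, 0.1853]
tcp_rot: [-3.14, -0.03, 0.002]
force: [-0.1, 0.1, -1.0]
finger_gap: 0.0292
grasp_force: 39.8
```

>>> send_rows --steps '[[[0.021,0.0162,0.0075,0],[0.021,0.0162,0.0075,0],[0.021,0.0162,0.0075,0],[0.021,0.0162,0.0075,0],[0.021,0.0162,0.0075,0],[0.021,0.0162,0.0075,0],[0.021,0.0162,0.0075,0],[0.021,0.0162,0.0075,0],[0,0,0,0],[0,0,0,0]]]'

```text
t: 9.45
tcp_pos: [0.5287, -0.3754, 0.1239]
tcp_rot: [-3.139, -0.038, 0.004]
force: [-0.0, 1.3, 0.3]
finger_gap: 0.0291
grasp_force: 39.9
```

Run:
```python
from h import *
plan([(.5308,-.376,.04,.022)])
i=grab("scene"); t=grab("top")
k=lambda i:cv2.convertScaleAbs(cv2.resize(i,None,fx=4,fy=4,interpolation=cv2.INTER_CUBIC),alpha=1.5)
cv2.imwrite("pics/c3.png",np.hstack([k(t[150:250,395:495]),k(i[90:190,320:420])]))
```

```text
now [ 0.5287 -0.3754  0.1239] psi 0.024 gap 0.0291 F [-0.   1.3  0.3] t 9.45 q [-0.74  0.37  1.55  0.    1.22  0.81]
to (0.5308, -0.376, 0.04, 0.022) n 3 row [0.0007 0.0002 0.028 ] then turn 0.11
```

View pics/c3.png

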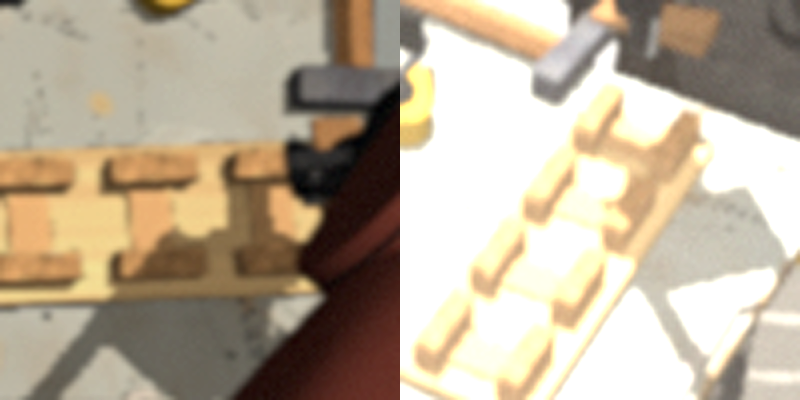

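Run:
```python
from h import *
P=np.array([.5287,-.3754,.1239])
for q in (P,P+[-.045,0,.01],P+[.045,0,.01]): print(((proj("top",q)-[395,150])*4).round(0),((proj("scene",q)-[320,90])*4).round(0))
```

```text
[[332. 191.]] [[250.  35.]]
[[345. 259.]] [[307.  45.]]
[[332. 117.]] [[197.   5.]]
```

>>> send_rows --steps '[[[0.0012,0.0003,0.015,0],[0.001,0,0.015,0],[0,0,0.015,0],[0,0,0.015,0],[0,0,0.015,0],[0,0,0.008,0],[0,0,0,0],[0,0,0,0]]]'

```text
t: 10.22
tcp_pos: [0.5305, -0.376, 0.0425]
tcp_rot: [-3.14, -0.035, 0.002]
force: [0.2, -0.2, -0.7]
finger_gap: 0.0289
grasp_force: 39.9
```

Run:
```python
from h import *
plan([(.531,-.376,.034,.022)])
```

```text
now [ 0.5305 -0.376   0.0425] psi 0.0222 gap 0.0289 F [ 0.2 -0.2 -0.7] t 10.2167 q [-0.74  0.47  1.59  0.    1.09  0.81]
to (0.531, -0.376, 0.034, 0.022) n 1 row [ 0.0005 -0.      0.0085] then turn 0.01
```

>>> send_rows --steps '[[[0,0,0.003,0],[0,0,0.003,0],[0,0,0.002,0],[0,0,0,0],[0,0,0,0]]]'

```text
t: 10.63
tcp_pos: [0.5309, -0.3764, 0.0354]
tcp_rot: [3.141, 0.035, 0.0]
force: [0.7, 0.8, -0.3]
finger_gap: 0.0287
grasp_force: 39.9
```

>>> send_rows --steps '[[[0,0,0.002,0],[0,0,0.001,0],[0,0,0,0],[0,0,0,0]]]'

```text
t: 10.97
tcp_pos: [0.5313, -0.3767, 0.0332]
tcp_rot: [3.141, 0.035, 0.001]
force: [-1.3, 0.9, 5.2]
finger_gap: 0.0292
grasp_force: 40.5
```

The wedge is down on the cork at TCP z 0.033, with 5 N of contact. Releasing.

>>> send_rows --steps '[[[0,0,0,0],[0,0,0,0],[0,0,0,0],[0,0,0,0],[0,0,0,0],[0,0,-0.01,0],[0,0,-0.02,0],[0,0,-0.03,0],[0,0,-0.03,0],[0,0,-0.03,0],[0,0,-0.03,0],[0,0,0,0]]]' --grip 0.05

```text
t: 11.97
tcp_pos: [0.5341, -0.3792, 0.1916]
tcp_rot: [3.133, 0.035, 0.015]
force: [0.9, -0.9, 0.5]
finger_gap: 0.05
grasp_force: 0.0
```

Run:
```python
from h import *
plan([(.36,-.25,.19,.108),(.36,.22,.19,.108),(.5222,.313,.12,.108)])
```

```text
now [ 0.5341 -0.3792  0.1916] psi 0.0223 gap 0.05 F [ 0.9 -0.9  0.5] t 11.9667 q [-0.74  0.31  1.5   0.    1.32  0.81]
to (0.36, -0.25, 0.19, 0.108) n 8 row [-0.0214 -0.0166  0.0002] then turn -4.91
to (0.36, 0.22, 0.19, 0.108) n 16 row [ 0.0032 -0.0292 -0.    ] then turn -0.0
to (0.5222, 0.313, 0.12, 0.108) n 7 row [ 0.0245 -0.0107  0.01  ] then turn -0.0
```

>>> send_rows --steps '[[[-0.0212,-0.0164,0,0],[-0.0212,-0.0164,0,0],[-0.0212,-0.0164,0,0],[-0.0212,-0.0164,0,0],[-0.0212,-0.0164,0,0],[-0.0212,-0.0164,0,0],[-0.0212,-0.0164,0,0],[-0.0212,-0.0164,0,0],[0,0,0,-2.46],[0,0,0,-2.46]]]'

```text
t: 12.8
tcp_pos: [0.3576, -0.2482, 0.1829]
tcp_rot: [3.136, 0.172, 0.001]
force: [0.8, 0.3, 0.5]
finger_gap: 0.05
grasp_force: 0.0
```

>>> send_rows --steps '[[[0.0032,-0.0292,0,0],[0.0032,-0.0292,0,0],[0.0032,-0.0292,0,0],[0.0032,-0.0292,0,0],[0.0032,-0.0292,0,0],[0.0032,-0.0292,0,0],[0.0032,-0.0292,0,0],[0.0032,-0.0292,0,0],[0.0032,-0.0292,0,0],[0.0032,-0.0292,0,0],[0.0032,-0.0292,0,0],[0.0032,-0.0292,0,0],[0.0032,-0.0292,0,0],[0.0032,-0.0292,0,0],[0.0032,-0.0292,0,0],[0.0032,-0.0292,0,0],[0,0,0,0]]]' --grip 0.055

```text
t: 14.22
tcp_pos: [0.3587, 0.2251, 0.1832]
tcp_rot: [-3.134, -0.175, -0.002]
force: [0.8, -0.6, -0.1]
finger_gap: 0.0552
grasp_force: 0.0
```

>>> send_rows --steps '[[[0.0245,-0.0107,0.01,0],[0.0245,-0.0107,0.01,0],[0.0245,-0.0107,0.01,0],[0.0245,-0.0107,0.01,0],[0.0245,-0.0107,0.01,0],[0.0245,-0.0107,0.01,0],[0.0245,-0.0107,0.01,0],[0,0,0,0],[0,0,0,0],[0,0,0,0]]]'

```text
t: 15.05
tcp_pos: [0.5209, 0.3135, 0.1125]
tcp_rot: [3.137, 0.17, -0.001]
force: [-1.3, 0.4, 0.3]
finger_gap: 0.0548
grasp_force: 0.0
```

Run:
```python
from h import *
plan([(.5222,.312,.03,.108)])
i=grab("scene"); t=grab("top")
k=lambda i:cv2.convertScaleAbs(cv2.resize(i,None,fx=4,fy=4,interpolation=cv2.INTER_CUBIC),alpha=1.5)
cv2.imwrite("pics/c4.png",np.hstack([k(t[160:245,390:490]),k(i[245:330,220:320])]))
P=np.array([.5222,.313,.12])
print(((proj("scene",[.5222,.313,.043])-[220,245])*4),((proj("scene",arm.sense()['tcp_pos'])-[220,245])*4))
print(((proj("top",[.531,-.3765,.055])-[390,160])*4))
```

```text
now [0.5209 0.3135 0.1125] psi 0.108 gap 0.0548 F [-1.3  0.4  0.3] t 15.05 q [ 0.41  0.29  1.68 -0.    1.18  1.87]
to (0.5222, 0.312, 0.03, 0.108) n 3 row [0.0004 0.0005 0.0275] then turn 0.0
[[131.68930452 187.629191  ]] [[119.22986792 129.07519765]]
[[312.43717395 167.06603722]]
```

View pics/c4.png

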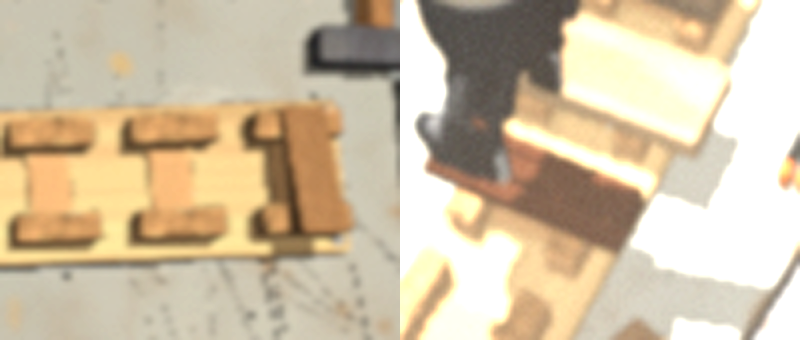

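The wedge lies on the right-end saddle, centred near crop (318, 172), perhaps a few mm too far right. I'll zoom in to check it.

Run:
```python
from h import *
t=np.mean([grab("top").astype(float) for _ in range(3)],0).astype(np.uint8); cv2.imwrite("pics/t5.png",t)
cv2.imwrite("pics/c5.png",cv2.convertScaleAbs(cv2.resize(t[180:230,418:484],None,fx=12,fy=12,interpolation=cv2.INTER_CUBIC),alpha=1.7))
```

```text
(no output)
```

View pics/c5.png

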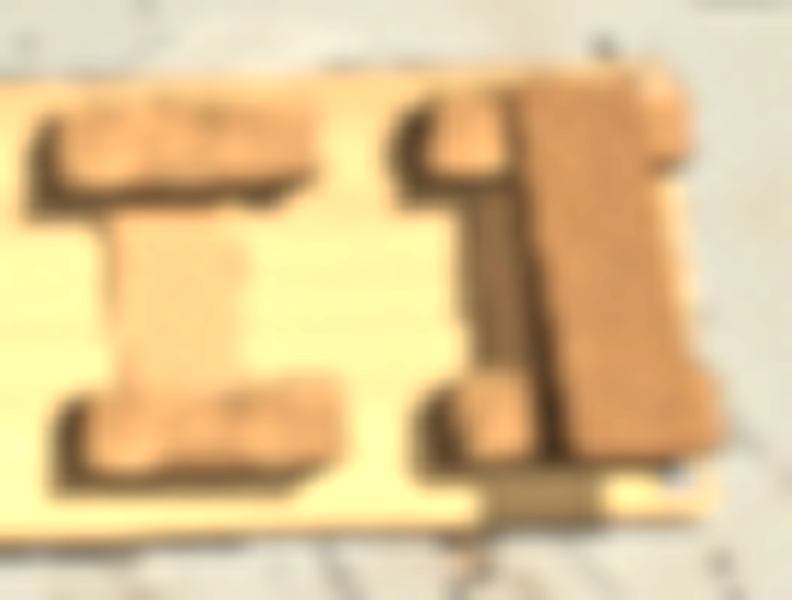

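Measured against its bearers, the wedge is about 4 mm right of centre with about 0.06 rad of yaw. That is within limits, so I'll aim 2 mm further left from here on. Descending on the moulding.

>>> send_rows --steps '[[[0.001,0.0015,0.015,0],[0,0,0.015,0],[0,0,0.015,0],[0,0,0.015,0],[0,0,0.012,0],[0,0,0.009,0],[0,0,0,0],[0,0,0,0]]]' --grip 0.062

```text
t: 15.97
tcp_pos: [0.5223, 0.3125, 0.0312]
tcp_rot: [3.137, 0.17, -0.001]
force: [-0.2, 0.6, 0.9]
finger_gap: 0.0622
grasp_force: 0.0
```

>>> send_rows --steps '[[[0,0,0,0],[0,0,0,0],[0,0,0,0],[0,0,0,0],[0,0,0,0],[0,0,0,0],[0,0,0,0],[0,0,0,0]]]' --grip 0.02

```text
t: 16.63
tcp_pos: [0.5235, 0.313, 0.0326]
tcp_rot: [-3.136, -0.17, -0.003]
force: [-1.0, -1.0, 5.0]
finger_gap: 0.0353
grasp_force: 41.2
```

>>> send_rows --steps '[[[0,0,-0.008,0],[0,0,-0.017,0],[0,0,-0.017,0],[0,0,-0.017,0],[0,0,-0.017,0],[0,0,-0.017,0],[0,0,-0.017,0],[0,0,-0.017,0],[0,0,-0.017,0],[-0.0245,0.0107,-0.001,0],[-0.0245,0.0107,-0.001,0],[-0.0245,0.0107,-0.001,0],[-0.0245,0.0107,-0.001,0],[-0.0245,0.0107,-0.001,0],[-0.0245,0.0107,-0.001,0],[-0.0245,0.0107,-0.001,0],[0,0,0,0]]]'

```text
t: 18.05
tcp_pos: [0.3559, 0.2179, 0.1814]
tcp_rot: [3.136, 0.17, -0.006]
force: [0.8, -0.7, -2.1]
finger_gap: 0.0349
grasp_force: 40.2
```

Run:
```python
from h import *
plan([(.36,-.2,.18,.022),(.529,-.289,.12,.022)])
```

```text
now [0.3559 0.2179 0.1814] psi 0.1084 gap 0.0349 F [ 0.8 -0.7 -2.1] t 18.05 q [ 0.36 -0.25  2.09 -0.    1.31  1.82]
to (0.36, -0.2, 0.18, 0.022) n 14 row [-0.0029  0.0297  0.0001] then turn 4.95
to (0.529, -0.289, 0.12, 0.022) n 7 row [0.0239 0.0132 0.0086] then turn -0.0
```

>>> send_rows --steps '[[[-0.0029,0.0297,0,0],[-0.0029,0.0297,0,0],[-0.0029,0.0297,0,0],[-0.0029,0.0297,0,0],[-0.0029,0.0297,0,0],[-0.0029,0.0297,0,0],[-0.0029,0.0297,0,0],[-0.0029,0.0297,0,0],[-0.0029,0.0297,0,0],[-0.0029,0.0297,0,0],[-0.0029,0.0297,0,0],[-0.0029,0.0297,0,0],[-0.0029,0.0297,0,0],[-0.0029,0.0297,0,0],[0,0,0,2.47],[0,0,0,2.47],[0,0,0,0]]]'

```text
t: 19.47
tcp_pos: [0.3645, -0.1987, 0.1823]
tcp_rot: [-3.141, -0.03, 0.001]
force: [0.1, -0.6, -0.5]
finger_gap: 0.0353
grasp_force: 40.8
```

>>> send_rows --steps '[[[0.0239,0.0132,0.0086,0],[0.0239,0.0132,0.0086,0],[0.0239,0.0132,0.0086,0],[0.0239,0.0132,0.0086,0],[0.0239,0.0132,0.0086,0],[0.0239,0.0132,0.0086,0],[0.0239,0.0132,0.0086,0],[0,0,0,0],[0,0,0,0],[0,0,0,0]]]'

```text
t: 20.3
tcp_pos: [0.5334, -0.2861, 0.1217]
tcp_rot: [-3.14, -0.036, 0.002]
force: [-0.8, -0.2, -1.1]
finger_gap: 0.0356
grasp_force: 40.7
```

Run:
```python
from h import *
plan([(.529,-.289,.036,.022)])
```

```text
now [ 0.5334 -0.2861  0.1217] psi 0.0232 gap 0.0356 F [-0.8 -0.2 -1.1] t 20.3 q [-0.62  0.27  1.68 -0.    1.19  0.93]
to (0.529, -0.289, 0.036, 0.022) n 3 row [-0.0015  0.0009  0.0286] then turn 0.07
```

>>> send_rows --steps '[[[-0.0022,0.0013,0.015,0],[-0.0022,0.0013,0.015,0],[0,0,0.015,0],[0,0,0.015,0],[0,0,0.015,0],[0,0,0.006,0],[0,0,0.004,0],[0,0,0,0],[0,0,0,0]]]'

```text
t: 21.05
tcp_pos: [0.5299, -0.2897, 0.0383]
tcp_rot: [3.141, 0.035, 0.002]
force: [0.3, 0.1, -0.7]
finger_gap: 0.035
grasp_force: 40.7
```

>>> send_rows --steps '[[[0,0,0.002,0],[0,0,0.002,0],[0,0,0,0],[0,0,0,0]]]'

```text
t: 21.38
tcp_pos: [0.5296, -0.2895, 0.0332]
tcp_rot: [3.141, 0.034, 0.0]
force: [-0.0, 0.4, -1.2]
finger_gap: 0.0352
grasp_force: 40.7
```

>>> send_rows --steps '[[[0,0,0.002,0],[0,0,0,0],[0,0,0,0]]]'

```text
t: 21.63
tcp_pos: [0.5299, -0.2898, 0.0327]
tcp_rot: [3.141, 0.034, 0.001]
force: [-3.3, 1.7, 9.0]
finger_gap: 0.0353
grasp_force: 42.4
```

Contact again. I'll release to 0.05, where the finger backs clear the wedge 85 mm away, and go back for the flat offcut.

>>> send_rows --steps '[[[0,0,0,0],[0,0,0,0],[0,0,0,0],[0,0,0,0],[0,0,0,0],[0,0,-0.01,0],[0,0,-0.02,0],[0,0,-0.03,0],[0,0,-0.03,0],[0,0,-0.03,0],[0,0,-0.03,0],[-0.024,-0.0132,0,0],[-0.024,-0.0132,0,0],[-0.024,-0.0132,0,0],[-0.024,-0.0132,0,0],[-0.024,-0.0132,0,0],[-0.024,-0.0132,0,0],[-0.024,-0.0132,0,0],[0,0,0,-4.93],[0,0,0,0]]]' --grip 0.052

```text
t: 23.3
tcp_pos: [0.3589, -0.2004, 0.1819]
tcp_rot: [3.136, 0.174, 0.002]
force: [1.3, 0.3, -0.1]
finger_gap: 0.0521
grasp_force: 0.0
```

Run:
```python
from h import *
plan([(.36,.15,.18,.108),(.5314,.2285,.12,.108)])
```

```text
now [ 0.3589 -0.2004  0.1819] psi 0.1106 gap 0.0521 F [ 1.3  0.3 -0.1] t 23.3 q [-0.7  -0.28  2.11 -0.    1.31  0.76]
to (0.36, 0.15, 0.18, 0.108) n 12 row [ 0.0033 -0.029   0.0002] then turn 0.15
to (0.5314, 0.2285, 0.12, 0.108) n 7 row [ 0.0256 -0.0085  0.0086] then turn -0.0
```

>>> send_rows --steps '[[[0.0032,-0.029,0,0],[0.0032,-0.029,0,0],[0.0032,-0.029,0,0],[0.0032,-0.029,0,0],[0.0032,-0.029,0,0],[0.0032,-0.029,0,0],[0.0032,-0.029,0,0],[0.0032,-0.029,0,0],[0.0032,-0.029,0,0],[0.0032,-0.029,0,0],[0.0032,-0.029,0,0],[0.0032,-0.029,0,0],[0,0,0,0]]]' --grip 0.072

```text
t: 24.38
tcp_pos: [0.3607, 0.1535, 0.182]
tcp_rot: [-3.135, -0.173, -0.002]
force: [0.6, -0.6, 0.3]
finger_gap: 0.0721
grasp_force: 0.0
```

>>> send_rows --steps '[[[0.0256,-0.0085,0.0086,0],[0.0256,-0.0085,0.0086,0],[0.0256,-0.0085,0.0086,0],[0.0256,-0.0085,0.0086,0],[0.0256,-0.0085,0.0086,0],[0.0256,-0.0085,0.0086,0],[0.0256,-0.0085,0.0086,0],[0,0,0,0],[0,0,0,0],[0,0,0,0]]]'

```text
t: 25.22
tcp_pos: [0.5318, 0.2273, 0.1208]
tcp_rot: [3.137, 0.168, -0.002]
force: [-0.4, 0.3, 0.3]
finger_gap: 0.0722
grasp_force: 0.0
```

Run:
```python
from h import *
plan([(.5314,.2285,.03,.108)])
i=grab("scene"); t=grab("top")
k=lambda i:cv2.convertScaleAbs(cv2.resize(i,None,fx=6,fy=6,interpolation=cv2.INTER_CUBIC),alpha=1.6)
cv2.imwrite("pics/c6.png",np.vstack([k(t[180:232,355:485]),k(i[225:270,220:350])]))
```

```text
now [0.5318 0.2273 0.1208] psi 0.1068 gap 0.0722 F [-0.4  0.3  0.3] t 25.2167 q [ 0.27  0.21  1.75 -0.    1.18  1.73]
to (0.5314, 0.2285, 0.03, 0.108) n 4 row [-0.0001 -0.0003  0.0227] then turn -0.07
```

View pics/c6.png

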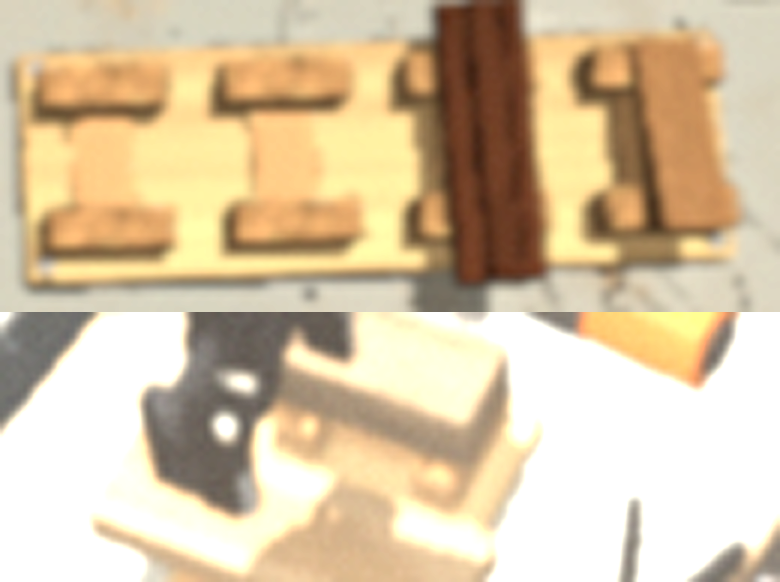

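The moulding sits centred on its saddle: midline near crop (491, 140), saddle centre about (479, 142) before the height parallax of about 12 crop px. Descending on the flat offcut.

>>> send_rows --steps '[[[0,-0.001,0.015,0],[0,0,0.015,0],[0,0,0.015,0],[0,0,0.015,0],[0,0,0.015,0],[0,0,0.01,0],[0,0,0.005,0],[0,0,0,0],[0,0,0,0]]]'

```text
t: 26.07
tcp_pos: [0.5321, 0.2287, 0.0316]
tcp_rot: [-3.137, -0.169, -0.001]
force: [-1.1, 1.1, 0.3]
finger_gap: 0.072
grasp_force: 0.0
```

>>> send_rows --steps '[[[0,0,0,0],[0,0,0,0],[0,0,0,0],[0,0,0,0],[0,0,0,0],[0,0,0,0],[0,0,0,0]]]' --grip 0.04

```text
t: 26.65
tcp_pos: [0.533, 0.2291, 0.0324]
tcp_rot: [-3.137, -0.169, -0.004]
force: [-0.7, -0.5, 7.3]
finger_gap: 0.0542
grasp_force: 43.6
```

>>> send_rows --steps '[[[0,0,-0.008,0],[0,0,-0.017,0],[0,0,-0.017,0],[0,0,-0.017,0],[0,0,-0.017,0],[0,0,-0.017,0],[0,0,-0.017,0],[0,0,-0.017,0],[0,0,-0.017,0],[-0.0256,0.0085,-0.001,0],[-0.0256,0.0085,-0.001,0],[-0.0256,0.0085,-0.001,0],[-0.0256,0.0085,-0.001,0],[-0.0256,0.0085,-0.001,0],[-0.0256,0.0085,-0.001,0],[-0.0256,0.0085,-0.001,0],[0,0,0,0],[0,0,0,0]]]'

```text
t: 28.15
tcp_pos: [0.3595, 0.1501, 0.1822]
tcp_rot: [-3.137, -0.169, -0.002]
force: [-0.0, 0.8, -1.2]
finger_gap: 0.0548
grasp_force: 42.8
```

Run:
```python
from h import *
plan([(.36,-.15,.18,.022),(.5275,-.2045,.12,.022)])
```

```text
now [0.3595 0.1501 0.1822] psi 0.1075 gap 0.0548 F [-0.   0.8 -1.2] t 28.15 q [ 0.19 -0.34  2.16  0.    1.33  1.66]
to (0.36, -0.15, 0.18, 0.022) n 11 row [-0.0029  0.0271  0.0002] then turn 4.9
to (0.5275, -0.2045, 0.12, 0.022) n 7 row [0.0238 0.0083 0.0086] then turn -0.0
```

>>> send_rows --steps '[[[-0.0029,0.0271,0,0],[-0.0029,0.0271,0,0],[-0.0029,0.0271,0,0],[-0.0029,0.0271,0,0],[-0.0029,0.0271,0,0],[-0.0029,0.0271,0,0],[-0.0029,0.0271,0,0],[-0.0029,0.0271,0,0],[-0.0029,0.0271,0,0],[-0.0029,0.0271,0,0],[-0.0029,0.0271,0,0],[0,0,0,2.45],[0,0,0,2.45],[0,0,0,0]]]'

```text
t: 29.32
tcp_pos: [0.3611, -0.1505, 0.182]
tcp_rot: [-3.141, -0.031, 0.0]
force: [-0.3, -0.1, -1.7]
finger_gap: 0.0544
grasp_force: 43.2
```

>>> send_rows --steps '[[[0.0238,0.0083,0.0086,0],[0.0238,0.0083,0.0086,0],[0.0238,0.0083,0.0086,0],[0.0238,0.0083,0.0086,0],[0.0238,0.0083,0.0086,0],[0.0238,0.0083,0.0086,0],[0.0238,0.0083,0.0086,0],[0,0,0,0],[0,0,0,0],[0,0,0,0]]]'

```text
t: 30.15
tcp_pos: [0.5282, -0.2034, 0.1212]
tcp_rot: [-3.141, -0.037, 0.002]
force: [-1.0, -0.0, -1.3]
finger_gap: 0.0545
grasp_force: 43.1
```

Run:
```python
from h import *
plan([(.5275,-.2045,.038,.022)])
```

```text
now [ 0.5282 -0.2034  0.1212] psi 0.0238 gap 0.0545 F [-1.  -0.  -1.3] t 30.15 q [-0.51  0.19  1.78 -0.    1.17  1.04]
to (0.5275, -0.2045, 0.038, 0.022) n 3 row [-0.0002  0.0004  0.0277] then turn 0.1
```

>>> send_rows --steps '[[[0,0.001,0.015,0],[0,0,0.015,0],[0,0,0.015,0],[0,0,0.015,0],[0,0,0.015,0],[0,0,0.006,0],[0,0,0.004,0],[0,0,0,0],[0,0,0,0]]]'

```text
t: 30.9
tcp_pos: [0.5288, -0.2051, 0.0377]
tcp_rot: [3.141, 0.035, 0.002]
force: [-0.8, -1.0, -0.9]
finger_gap: 0.0546
grasp_force: 43.2
```

>>> send_rows --steps '[[[0,0,0.002,0],[0,0,0.002,0],[0,0,0,0],[0,0,0,0]]]'

```text
t: 31.23
tcp_pos: [0.5285, -0.2049, 0.0329]
tcp_rot: [3.141, 0.035, 0.0]
force: [0.2, 0.5, -0.4]
finger_gap: 0.0543
grasp_force: 43.2
```

>>> send_rows --steps '[[[0,0,0.002,0],[0,0,0,0],[0,0,0,0]]]'

```text
t: 31.48
tcp_pos: [0.5288, -0.2051, 0.0324]
tcp_rot: [3.141, 0.035, 0.001]
force: [-4.6, 2.1, 12.1]
finger_gap: 0.0547
grasp_force: 44.5
```

>>> send_rows --steps '[[[0,0,0,0],[0,0,0,0],[0,0,0,0],[0,0,0,0],[0,0,0,0],[0,0,-0.01,0],[0,0,-0.02,0],[0,0,-0.03,0],[0,0,-0.03,0],[0,0,-0.03,0],[0,0,-0.03,0],[-0.0238,-0.0083,0,0],[-0.0238,-0.0083,0,0],[-0.0238,-0.0083,0,0],[-0.0238,-0.0083,0,0],[-0.0238,-0.0083,0,0],[-0.0238,-0.0083,0,0],[-0.0238,-0.0083,0,0],[0,0,0,-4.9],[0,0,0,0]]]' --grip 0.067

```text
t: 33.15
tcp_pos: [0.3599, -0.1503, 0.1814]
tcp_rot: [3.136, 0.173, 0.002]
force: [0.5, 0.7, -0.4]
finger_gap: 0.0669
grasp_force: 0.0
```

Run:
```python
from h import *
plan([(.36,.1,.18,.108),(.5405,.144,.13,.108)])
```

```text
now [ 0.3599 -0.1503  0.1814] psi 0.1105 gap 0.0669 F [ 0.5  0.7 -0.4] t 33.15 q [-0.6  -0.34  2.16 -0.    1.32  0.86]
to (0.36, 0.1, 0.18, 0.108) n 9 row [ 0.0031 -0.0276  0.0002] then turn 0.14
to (0.5405, 0.144, 0.13, 0.108) n 7 row [ 0.0263 -0.0035  0.0071] then turn -0.0
```

>>> send_rows --steps '[[[0.0031,-0.0282,0,0],[0.0031,-0.0282,0,0],[0.0031,-0.0282,0,0],[0.0031,-0.0282,0,0],[0.0031,-0.0282,0,0],[0.0031,-0.0282,0,0],[0.0031,-0.0282,0,0],[0.0031,-0.0282,0,0],[0.0031,-0.0282,0,0],[0.0031,-0.0282,0,0],[0.0031,-0.0282,0,0],[0,0,0,0],[0,0,0,0]]]' --grip 0.062

```text
t: 34.23
tcp_pos: [0.3613, 0.1627, 0.1811]
tcp_rot: [3.137, 0.173, 0.0]
force: [-0.5, -0.4, 0.8]
finger_gap: 0.0621
grasp_force: 0.0
```

>>> send_rows --steps '[[[0.0254,0.0051,0.0071,0],[0.0254,0.0051,0.0071,0],[0.0254,0.0051,0.0071,0],[0.0254,0.0051,0.0071,0],[0.0254,0.0051,0.0071,0],[0.0254,0.0051,0.0071,0],[0.0254,0.0051,0.0071,0],[0,0,0,0],[0,0,0,0],[0,0,0,0]]]'

```text
t: 35.07
tcp_pos: [0.5412, 0.1441, 0.1308]
tcp_rot: [3.137, 0.166, -0.002]
force: [-0.5, 0.6, 0.3]
finger_gap: 0.0619
grasp_force: 0.0
```

Run:
```python
from h import *
plan([(.5405,.144,.032,.108)])
i=grab("scene"); t=grab("top")
k=lambda i:cv2.convertScaleAbs(cv2.resize(i,None,fx=5,fy=5,interpolation=cv2.INTER_CUBIC),alpha=1.5)
cv2.imwrite("pics/c7.png",np.vstack([k(t[175:233,355:485]),k(i[195:255,230:360])]))
P=np.array(arm.sense()['tcp_pos']);y=np.array([-.108,.994,0])
for q in (P+.031*y,P-.031*y): print((proj("scene",q)-[230,195])*5+[0,290])
```

```text
now [0.5412 0.1441 0.1308] psi 0.1059 gap 0.0619 F [-0.5  0.6  0.3] t 35.0667 q [ 0.12  0.16  1.79 -0.    1.19  1.58]
to (0.5405, 0.144, 0.032, 0.108) n 4 row [-0.0002  0.      0.0247] then turn -0.12
[[234.83853329 447.40733194]]
[[293.07299607 353.43983964]]
```

View pics/c7.png

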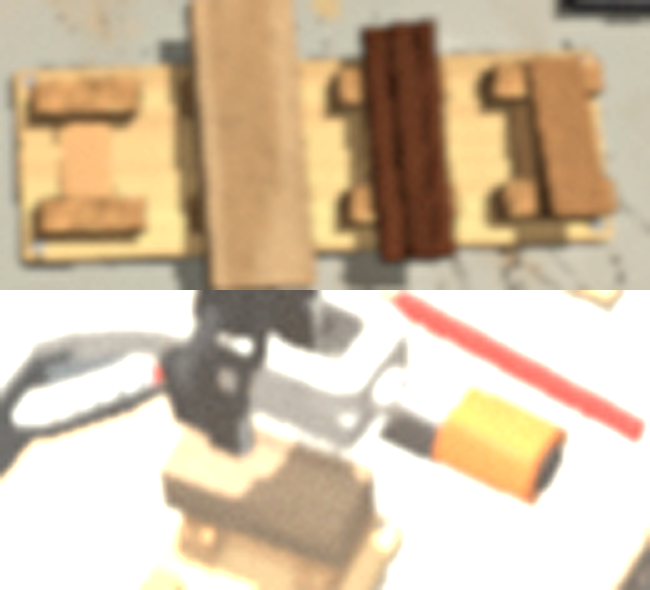

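The flat offcut is centred on its saddle: crop (253, 140) against the saddle centre at (243, 155), of which 9 px is parallax. The gripper stands over the thick offcut, so I'll descend on it.

>>> send_rows --steps '[[[0,0,0.015,0],[0,0,0.015,0],[0,0,0.015,0],[0,0,0.015,0],[0,0,0.015,0],[0,0,0.015,0],[0,0,0.008,0],[0,0,0,0],[0,0,0,0]]]'

```text
t: 35.92
tcp_pos: [0.5417, 0.1454, 0.0341]
tcp_rot: [-3.137, -0.17, -0.002]
force: [0.4, -0.2, 0.6]
finger_gap: 0.0623
grasp_force: 0.0
```

>>> send_rows --steps '[[[0,0,0,0],[0,0,0,0],[0,0,0,0],[0,0,0,0],[0,0,0,0],[0,0,0,0],[0,0,0,0]]]' --grip 0.03

```text
t: 36.5
tcp_pos: [0.5421, 0.1453, 0.0339]
tcp_rot: [-3.137, -0.17, -0.001]
force: [-2.5, 0.3, 6.8]
finger_gap: 0.0447
grasp_force: 41.4
```

>>> send_rows --steps '[[[0,0,-0.008,0],[0,0,-0.017,0],[0,0,-0.017,0],[0,0,-0.017,0],[0,0,-0.017,0],[0,0,-0.017,0],[0,0,-0.017,0],[0,0,-0.017,0],[0,0,-0.017,0],[-0.0254,-0.0051,-0.001,0],[-0.0254,-0.0051,-0.001,0],[-0.0254,-0.0051,-0.001,0],[-0.0254,-0.0051,-0.001,0],[-0.0254,-0.0051,-0.001,0],[-0.0254,-0.0051,-0.001,0],[-0.0254,-0.0051,-0.001,0],[0,0,0,0],[0,0,0,0]]]'

```text
t: 38.0
tcp_pos: [0.3604, 0.1617, 0.1843]
tcp_rot: [-3.137, -0.171, -0.002]
force: [-0.1, -0.1, -1.0]
finger_gap: 0.0444
grasp_force: 40.8
```

Run:
```python
from h import *
plan([(.36,-.13,.18,.022),(.5265,-.1195,.13,.022)])
```

```text
now [0.3604 0.1617 0.1843] psi 0.1089 gap 0.0444 F [-0.1 -0.1 -1. ] t 38.0 q [ 0.22 -0.33  2.14 -0.    1.33  1.68]
to (0.36, -0.13, 0.18, 0.022) n 10 row [-0.0032  0.029   0.0004] then turn 4.98
to (0.5265, -0.1195, 0.13, 0.022) n 6 row [ 0.0278 -0.0011  0.0083] then turn -0.0
```

>>> send_rows --steps '[[[-0.0032,0.029,0,0],[-0.0032,0.029,0,0],[-0.0032,0.029,0,0],[-0.0032,0.029,0,0],[-0.0032,0.029,0,0],[-0.0032,0.029,0,0],[-0.0032,0.029,0,0],[-0.0032,0.029,0,0],[-0.0032,0.029,0,0],[-0.0032,0.029,0,0],[0,0,0,2.49],[0,0,0,2.49],[0,0,0,0]]]'

```text
t: 39.08
tcp_pos: [0.3608, -0.1317, 0.1841]
tcp_rot: [3.141, 0.027, -0.0]
force: [0.2, 0.8, -1.5]
finger_gap: 0.0447
grasp_force: 41.3
```

>>> send_rows --steps '[[[0.0278,-0.0011,0.006,0],[0.0278,-0.0011,0.006,0],[0.0278,-0.0011,0.006,0],[0.0278,-0.0011,0.006,0],[0.0278,-0.0011,0.006,0],[0.0278,-0.0011,0.006,0],[0,0,0,0],[0,0,0,0],[0,0,0,0]]]'

```text
t: 39.83
tcp_pos: [0.5267, -0.12, 0.1474]
tcp_rot: [-3.141, -0.035, 0.002]
force: [-0.3, -0.6, -0.5]
finger_gap: 0.045
grasp_force: 41.2
```

Run:
```python
from h import *
plan([(.5265,-.1195,.04,.022)])
```

```text
now [ 0.5267 -0.12    0.1474] psi 0.0224 gap 0.045 F [-0.3 -0.6 -0.5] t 39.8333 q [-0.37  0.1   1.83 -0.    1.22  1.18]
to (0.5265, -0.1195, 0.04, 0.022) n 4 row [-0.     -0.0001  0.0269] then turn 0.02
```

>>> send_rows --steps '[[[0,-0.0005,0.017,0],[0,0,0.017,0],[0,0,0.017,0],[0,0,0.017,0],[0,0,0.017,0],[0,0,0.014,0],[0,0,0.008,0],[0,0,0.003,0],[0,0,0,0],[0,0,0,0]]]'

```text
t: 40.67
tcp_pos: [0.5275, -0.1199, 0.039]
tcp_rot: [3.141, 0.033, 0.002]
force: [0.5, 0.2, -1.1]
finger_gap: 0.0451
grasp_force: 41.2
```

>>> send_rows --steps '[[[0,0,0.002,0],[0,0,0.001,0],[0,0,0,0],[0,0,0,0]]]'

```text
t: 41.0
tcp_pos: [0.5273, -0.1197, 0.0353]
tcp_rot: [3.141, 0.033, 0.001]
force: [0.6, 0.9, -2.0]
finger_gap: 0.0447
grasp_force: 41.2
```

>>> send_rows --steps '[[[0,0,0.002,0],[0,0,0.001,0],[0,0,0,0],[0,0,0,0]]]'

```text
t: 41.33
tcp_pos: [0.5276, -0.1198, 0.0339]
tcp_rot: [3.141, 0.033, 0.001]
force: [-7.4, 1.4, 13.8]
finger_gap: 0.0449
grasp_force: 42.5
```

>>> send_rows --steps '[[[0,0,0,0],[0,0,0,0],[0,0,0,0],[0,0,0,0],[0,0,0,0],[0,0,-0.01,0],[0,0,-0.02,0],[0,0,-0.03,0],[0,0,-0.03,0],[0,0,-0.03,0],[0,0,-0.03,0],[-0.028,0,0,0],[-0.028,0,0,0],[-0.028,0,0,0],[-0.028,0,0,0],[-0.028,0,0,0],[0,-0.03,0,0],[0,-0.03,0,0],[0,-0.03,0,0],[0,-0.03,0,0]]]' --grip 0.06

```text
t: 43.0
tcp_pos: [0.3844, -0.0018, 0.1829]
tcp_rot: [3.141, 0.03, 0.003]
force: [0.7, 0.7, -0.3]
finger_gap: 0.0597
grasp_force: 0.0
```

Run:
```python
from h import *
t=grab("top"); plan([])
cv2.imwrite("pics/c8.png",cv2.convertScaleAbs(cv2.resize(t[165:240,352:485],None,fx=6,fy=6,interpolation=cv2.INTER_CUBIC),alpha=1.6))
```

```text
now [0.3839 0.0027 0.1827] psi 0.022 gap 0.06 F [-0.8  2.9 -0.8] t 43.05 q [-0.2  -0.36  2.17  0.    1.33  1.35]
```

View pics/c8.png

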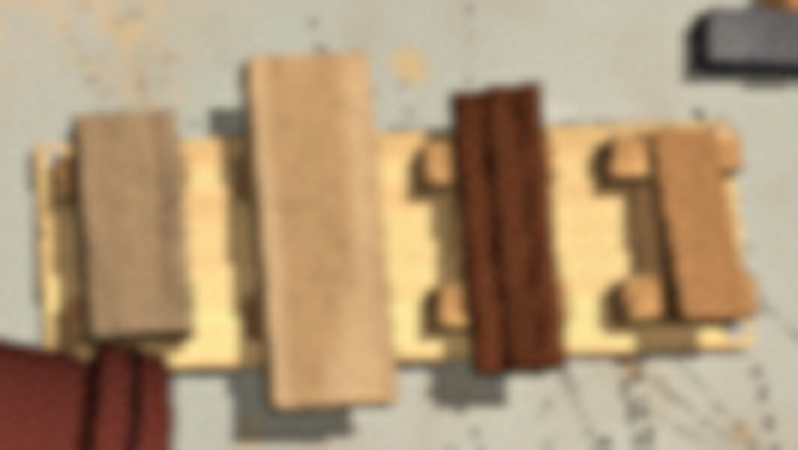

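Run:
```python
from h import *
c=np.array([.5278,-.2488]);w=.023;ex=np.array([np.cos(w),np.sin(w)]);ey=np.array([-np.sin(w),np.cos(w)])
for n,q,z in [("thick",[(78,115),(170,112),(188,332),(95,338)],[.078]*4),("flat",[(248,57),(370,53),(395,403),(270,407)],[.065]*4),
 ("mould",[(457,95),(537,86),(562,365),(478,373)],[.061]*4),("wedge",[(655,133),(718,128),(745,318),(680,318)],[.044,.044,.065,.065])]:
    P=np.array([ray("top",np.array(a)/6+[352,165],b)[0,:2] for a,b in zip(q,z)])
    l=P[0]+P[1]-P[2]-P[3]; d=P.mean(0)-c
    print(n,"rack xy",(d@ex).round(4),(d@ey).round(4),"yaw vs rack",round(np.arctan2(l[1],l[0])-w,3),"edges",(np.linalg.norm(np.roll(P,-1,0)-P,axis=1)*1000).round())
```

```text
thick rack xy 0.0039 0.1288 yaw vs rack 0.02 edges [ 41.  99.  41. 100.]
flat rack xy 0.0013 0.0435 yaw vs rack -0.006 edges [ 55. 159.  55. 159.]
mould rack xy -0.0012 -0.0412 yaw vs rack -0.006 edges [ 37. 127.  37. 127.]
wedge rack xy -0.0006 -0.129 yaw vs rack -0.06 edges [29. 91. 29. 89.]
```

All four measure within 4 mm and 0.06 rad of their targets, so I'm handing in.

>>> send_rows --steps '[[[0,0,0,0],[0,0,0,0],[0,0,0,0],[0,0,0,0]]]'

```text
t: 43.38
tcp_pos: [0.3847, -0.0035, 0.1822]
tcp_rot: [3.141, 0.031, 0.0]
force: [0.5, 0.7, -0.0]
finger_gap: 0.0604
grasp_force: 0.0
```

```bash
python3 -c "
from station import arm
print(arm.finish_job())"
```

```text
the job is handed in; nothing more can be done
None
```

All four pieces now lie on the sanding rack in reverse order, released and, by the last camera measurement, within about 4 mm and 0.06 rad of their saddle centres; the job was handed in at about 43 s, and no verdict came back.

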